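# Select the second antenna, then hold the talk bar halfway to listen

## Robot

A 6-joint arm with a two-finger parallel gripper is mounted at the origin on the work surface. World frame = base frame: x ahead of the robot, y to its left, z up, the work surface at z = 0. Lengths are in m, angles in degrees, forces in N, time in s.
With the tool pointing down it reaches from about 0.35 to 1 m from the base axis. Payload 7.1 kg.
Tool frame: the origin (TCP) lies midway between the tips of the shut fingers; the grasp point (between the pads) lies 19 mm behind it; z points along the fingers, y is the direction in which the jaws open and shut (so a half turn about z gives the same grasp; the last joint's range is limited). The gripper opens to 85 mm and grips with 20 to 120 N. Pads are 22 mm wide; open, the fingers measure 114 mm over their backs; the gripper's body (76 mm by 85 mm) begins 54 mm behind the grasp point. The pads swing forward as they close: fully open they stand 13 mm farther back than shut.
Start: joints at [-70.875, 24.242, 93.386, -0, 62.372, -1.089], TCP at [0.216, -0.586, 0.231] pointing down, gripper open.
Joint ranges: [-172.04, 172.04], [-51.8, 120.97], [4.93, 147.93], [-75.15, 255.16], [6.16, 154.13], [-145.62, 145.62]. Speed limits (degrees/s): [136.94, 136.94, 172.46, 180, 180, 180].

## Interface

Orientations are given as a 3x3 rotation matrix whose columns are the frame's x, y, z axes.
In Python, from bench import arm, imaging gives the robot as it stands. The module is installed in compiled form; this text tells all that it offers.
- The arm moves only by the shell command python3 -m handwheel 'ROWS'. ROWS is text: rows parted by semicolons, each of 7 numbers parted by spaces: the turn, a rotation vector about the tool's x, y, z in degrees, then the shift along the tool's x, y, z in cm, then the opening in per cent of the stroke, from 0 (shut) to 100 (fully open). A call has 1 to 5 rows; each row is the pose to reach, as a shift and turn from the pose commanded when the call began, along the tool's axes at that moment; what a row does not reach only later rows make up. A row lasts 1/8 s, in which the tool goes at most 62.5 mm and 10.7 degrees, less where a joint would pass 70% of its speed; a pose out of reach is approached as far as the arm can. A call with a gripper value outside its range is refused whole. The fingers move at their own pace and stop on an object; the grip force is fixed at half the most. Time passes only in rows, so rows that repeat a pose let the fingers close. It gives the time, the measured TCP pose, the force and the opening at its end, in the units of the state.
- arm.state(): the state, without advancing time (a new reading comes with each control period).
- imaging.camera(name): name is "scene" or "side" or "wrist"; returns (picture, depth): 480x640x3 uint8, blue, green, red; 480x640 float32, m along the optical axis (not along the pixel's ray), 0 where there is no reading.
- imaging.camera_model(name): a dict with "camera_matrix" (3x3 intrinsics, pixels), "xyz" and "rotation" of the camera in the world; the wrist camera has in their place "mount" (4x4, takes a point from camera to tool coordinates, whose origin is the TCP and whose axes are the flange's). Camera axes: x right, y down, z forward; pixel columns grow to the right and rows downward; lengths in m; the calibration is good to about 2 mm. A picture is of the moment at which its call begins: read the wrist's pose just before it. camera_model takes no time and is no camera call.
- arm.finish_job(): hands the job in, once; it reports no verdict.
The state is a dict: "t": time; "q": joint angles; "qd": joint speeds; "tau": joint torques, N m; "tool_pos": TCP position; "tool_rot": TCP orientation; "wrist_force": force on the tool from outside, world axes, zero at the start; "moment": the same for the moment, N m; "grip_width": finger opening in m.
Only numpy, scipy, OpenCV 4.12 (cv2) and the standard library are available. Lean on these libraries where they do the work, as an engineer would, in place of code of your own. Each camera call takes 0.05 s, during which the arm holds its last target. There are 200 camera calls.

## Task

Check on the second antenna whether the channel is clear: turn the pointer knob of the antenna switch clockwise until it clicks over from the white dot to the yellow dot, let go of it, then press the desk microphone's red talk bar halfway down (the listening step) and keep it there. Finish while still holding the bar halfway; never push it to the bottom, which would start transmitting, nor lean hard on it, and leave everything else on the desk where it is.

Things in the scene. Friction and masses are not known exactly. Their poses are not given: they have to be found in the camera images.
- antenna_switch: Antenna switch: grey metal box 130 x 130 x 60 mm high with dark top plate, fixed to the desk (place and yaw vary). Origin at the centre of its underside; the knob's upright axis passes through it. On top, 46 mm from the axis, two flat dots: a white one 30 deg left (to +y) and a yellow one 30 deg right of the box's own +x direction. Coax sockets low on its +x side.
- antenna_knob (a joint): Knob angle in rad: 0 = pointer at the white dot (start), 1.047 (60 deg) = at the yellow dot; grows clockwise seen from above, with firm stops at both. A sprung click holds it against either stop: it resists up to the middle (0.52; at most about 0.16 N m), then snaps over by itself.
- knob_grip (a point): Grip point of the blue knob, on its axis, 83 mm above the desk; turns with it. The grip is a bar 48 mm long (point x), 14 mm wide (point y), 30 mm tall, top 97 mm above the desk, on a round skirt 42 mm across whose top is 67 mm above the desk (keep fingertips above that). A white stripe marks the pointing end (point +x).
- microphone: Desk microphone: black base 150 (x) x 110 (y) x 40 mm high, fixed to the desk (place and yaw vary, left or right of the switch). Origin at the centre of its underside. The red talk bar is on top, centred at x = -40 mm; the thin stalk rises at x = +55, y = +35 mm and leans away to x = +125 mm, about 230 mm high.
- talk_bar (a joint): Travel of the red talk bar in m: 0 = up, 0.012 = at the bottom; straight down, by spring: it starts to move at 2.5 N and gains 0.6 N per mm (about 6 N halfway, 9.7 N at the bottom). It springs back up when released.
- bar_top (a point): Centre of the talk bar's top face, moves with it: 58 mm above the desk when up, 52 mm when halfway, 46 mm at the bottom (base top at 40 mm). The bar is red, 30 mm (point x) x 74 mm (point y), with a thin white line round its sides that sinks level with the base's top when the bar is halfway down.
- mouse: Black computer mouse 105 x 60 x 30 mm, loose; origin at the centre of its underside. Leave alone.
- handheld: Black handheld radio lying loose on its back, 110 x 56 x 34 mm with a 100 mm rod antenna along +x; origin at the centre of the case's underside. Leave alone.
- adapter: Small steel and brass T-shaped coax adapter, 50 x 33 x 16 mm, lying loose; origin under its middle. Leave alone.
- bottle: Glass bottle with red label and cap, 60 mm across, 200 mm tall, standing loose; origin at the centre of its underside. Leave alone.
- jug: Clear plastic jar with blue cap, 90 mm across, 190 mm tall, standing loose; origin at the centre of its underside. Leave alone.
- mug: Blue mug, 80 mm across, 95 mm tall, standing loose; origin at the centre of its underside, handle at its +y. Leave alone.
- headset: Black headphones lying loose, about 200 x 160 x 76 mm; origin on the desk midway between the two ear cups. Leave alone.
Things that resemble listed ones, but are neither listed nor needed, are in the scene too. Leave any green look-alike of the microphone alone.

How it is judged (in metres and radians):
On the way, in this order (a step that is already met when the one before it is completed fails the run):
1. the antenna knob has clicked over to the yellow dot and the gripper has let go of it, the talk bar still up (value of joint antenna_knob above 0.9 rad and value of joint talk_bar below 0.0015 m and contact force between the fingers and antenna_switch below 0.1 N), for 0.2 s.
2. the talk bar is held about halfway down by the gripper (value of joint talk_bar between 0.0035 and 0.0085 m and contact force between the fingers and microphone above 2 N), for 0.5 s.
At the end, for the whole second after the job is handed in: At the end, and through the second after it, the knob rests in its second detent (above 0.9 rad), the gripper holds the talk bar between 3.5 and 8.5 mm of its 12 mm travel, pressing with more than 2 N, and no bystander has moved 30 mm (all of step 2 and value of joint antenna_knob above 0.9 rad and distance of each of mouse, handheld, adapter, bottle, jug, mug, headset from where it was at the start of the episode below 0.03 m); the arm keeps its last pose, push and grip.
It fails at once if the talk bar is pushed to the bottom (beyond 11 mm), which starts transmitting (value of joint talk_bar above 0.011 m).
It fails at once if more than 25 N on the microphone (contact force between the fingers and microphone above 25 N).
It fails at once if a bystander is moved by 30 mm or more (distance of any of mouse, handheld, adapter, bottle, jug, mug, headset from where it was at the start of the episode above 0.03 m).
It also fails if it takes over 48 s, if anything falls off the work surface, if the arm or the gripper's body presses on something with over 40 N, if the wrist force passes 120 N, or if a joint passes its speed limit or range.

## Working session

There is one attempt and no reset: what is moved stays moved. The work goes in short steps, Python scripts to look and compute and a shell command to move; the robot and the scene stay as the last step left them, time stands still between calls to the robot, and variables do not carry over. Pictures are saved under pics/ and viewed, about 8 in all and at most 12, crops included, and the job is handed in when it is done.

```bash
mkdir -p pics
cat > h.py <<'E'
import numpy as np, cv2
from bench import arm, imaging
def model(name, st=None):
    m=imaging.camera_model(name); K=np.array(m["camera_matrix"])
    if "mount" in m:
        M=np.array(m["mount"]); R=np.array(st["tool_rot"]).reshape(3,3)
        return K, np.array(st["tool_pos"])+R@M[:3,3], R@M[:3,:3]
    return K, np.array(m["xyz"]), np.array(m["rotation"]).reshape(3,3)
def ray(mod,u,v,z):
    K,c,R=mod; d=R@np.linalg.inv(K)@np.array([u,v,1.]); return c+d*(z-c[2])/d[2]
def proj(mod,p):
    K,c,R=mod; q=K@(R.T@(np.array(p)-c)); return q[:2]/q[2]
def cloud(mod,dep):
    K,c,R=mod; v,u=np.mgrid[:480,:640]
    d=np.stack([u,v,np.ones_like(u)],-1).reshape(-1,3)@np.linalg.inv(K).T*dep.reshape(-1,1)
    return (d@R.T+c).reshape(480,640,3)
E
python3 - <<'E'
from h import *
st=arm.state(); print(st)
a,d=imaging.camera("scene"); b,e=imaging.camera("side")
cv2.imwrite("pics/s1.png",a); cv2.imwrite("pics/d1.png",b)
np.savez("s1.npz",a=a,d=d,b=b,e=e)
for n in("scene","side"): print(n,model(n))
E
```

```text
{'t': 0.0, 'q': array([-7.08756159e+01,  2.42846346e+01,  9.34321328e+01,  1.18569817e-03,
        6.23721565e+01, -1.08763261e+00]), 'qd': array([ 0.05488639,  0.0642345 ,  0.01429929,  0.10379373, -0.01272502,
        0.01380588]), 'tau': array([-8.15157109e-04, -5.57384169e+01, -2.81738305e+01, -2.61125533e-04,
        7.17571063e-03,  2.55238156e-06]), 'tool_pos': array([ 0.21579309, -0.58597719,  0.23053867]), 'tool_rot': array([[ 9.38423914e-01,  3.45485623e-01, -4.91147893e-04],
       [ 3.45485969e-01, -9.38422760e-01,  1.47236410e-03],
       [ 4.77762684e-05, -1.55138639e-03, -9.99998795e-01]]), 'wrist_force': array([ 0.29307004, -0.84425864, -0.43810491]), 'moment': array([ 4.98952579e-05, -6.95027542e-03, -3.16451569e-02]), 'grip_width': 0.08557178933202332}
scene (array([[441.54540475,   0.        , 318.34279801],
       [  0.        , 441.54540475, 243.70548645],
       [  0.        ,   0.        ,   1.        ]]), array([1.49115791, 0.04636013, 0.87515204]), array([[-0.05350125,  0.61167103, -0.78930106],
       [ 0.99855867,  0.03614816, -0.03967226],
       [ 0.0042654 , -0.79028594, -0.61272338]]))
side (array([[466.78977552,   0.        , 322.34592248],
       [  0.        , 466.78977552, 233.07661172],
       [  0.        ,   0.        ,   1.        ]]), array([-0.22521812,  0.62746164,  1.06246573]), array([[-0.6930637 , -0.5317263 ,  0.48675441],
       [-0.72072735,  0.49737773, -0.4828742 ],
       [ 0.01465611, -0.68547979, -0.72794413]]))
```

View pics/s1.png

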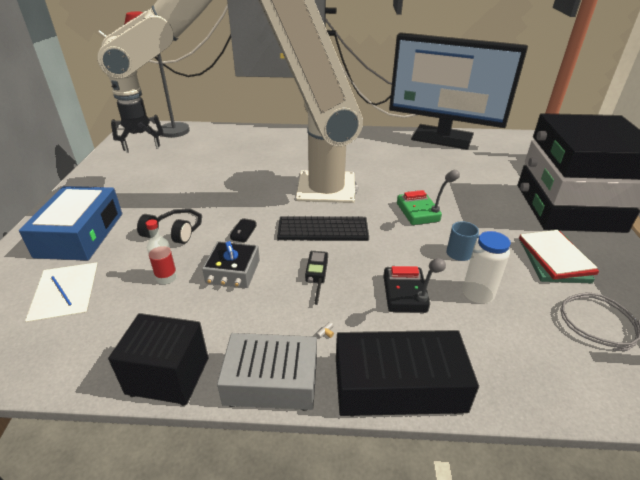

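View pics/d1.png

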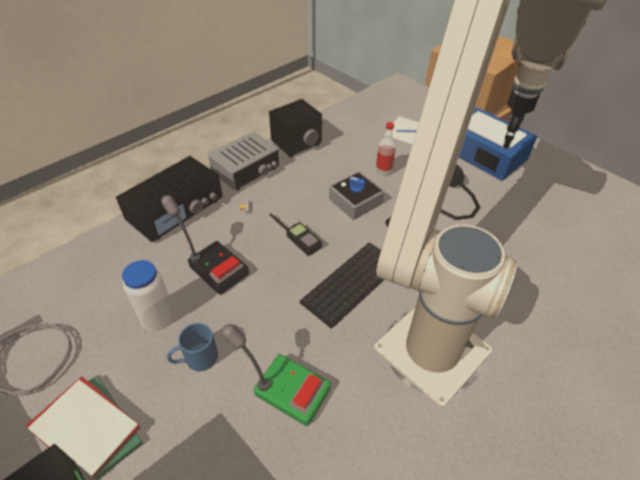

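The scene view has the switch at about (231,262) with its blue knob at (229,248), and the black microphone at (406,288) with its red bar at (405,272). The green look-alike is at (418,205). The side view has the switch at (356,193) and the microphone at (218,266). Next I measure colours in both views.

```bash
cat > m.py <<'E'
from h import *
z=np.load("s1.npz")
def blobs(img,box,cond):
    x0,y0,x1,y1=box; h=cv2.cvtColor(img,cv2.COLOR_BGR2HSV).astype(int); m=np.zeros(img.shape[:2],np.uint8)
    m[y0:y1,x0:x1]=cond(h[...,0],h[...,1],h[...,2])[y0:y1,x0:x1]
    n,l,s,c=cv2.connectedComponentsWithStats(m); return [(s[i,4],c[i],l==i) for i in range(1,n) if s[i,4]>3]
red=lambda h,s,v:((h<8)|(h>172))&(s>150)&(v>100)
blue=lambda h,s,v:(h>100)&(h<130)&(s>130)&(v>60)
yel=lambda h,s,v:(h>18)&(h<38)&(s>110)&(v>110)
whi=lambda h,s,v:(s<50)&(v>170)
if __name__=="__main__":
  for n,im,dp,sw,mi in(("scene",z["a"],z["d"],(200,235,262,275),(380,255,435,285)),("side",z["b"],z["e"],(325,168,390,215),(190,240,250,290))):
    mod=model(n); pc=cloud(mod,dp)
    for nm,f,box,zz in(("blue",blue,sw,.09),("yel",yel,sw,.061),("whi",whi,sw,.061),("red",red,mi,.058)):
        for a,c,m in blobs(im,box,f):
            p=pc[m&(dp>0)]; print(n,nm,a,c.round(1),"ray",ray(mod,*c,zz).round(4),"pc",np.median(p,0).round(4) if len(p) else None, end=" ")
            if nm=="red":
                r=cv2.minAreaRect(p[p[:,2]>.052][:,:2].astype(np.float32)*1000); print("rect mm",np.round(r[0]),np.round(r[1]),round(r[2],1),end="")
            print()
    x0,y0,x1,y1=sw
    cv2.imwrite(f"pics/c_{n}.png",cv2.resize(im[y0-10:y1+15,x0-10:x1+10],None,fx=5,fy=5,interpolation=cv2.INTER_CUBIC))
E
python3 m.py
```

```text
scene blue 134 [229.6 252.3] ray [ 0.5342 -0.2528  0.09  ] pc [ 0.5164 -0.2597  0.0682] 
scene yel 18 [218.2 263.5] ray [ 0.5508 -0.2854  0.061 ] pc [ 0.5527 -0.2851  0.0623] 
scene whi 355 [208.8 243.1] ray [ 0.4588 -0.3356  0.061 ] pc [ 3.737e-01 -3.663e-01 -1.000e-04] 
scene whi 252 [256.8 250.3] ray [ 0.4846 -0.1859  0.061 ] pc [ 3.759e-01 -2.003e-01  3.000e-04] 
scene whi 8 [229.8 248.1] ray [ 0.4793 -0.2676  0.061 ] pc [ 0.5247 -0.2534  0.0973] 
scene whi 14 [233.9 264.9] ray [ 0.5544 -0.2398  0.061 ] pc [ 0.5556 -0.2397  0.0617] 
scene red 212 [404.8 270.6] ray [0.5471 0.2421 0.058 ] pc [0.5486 0.242  0.0576] rect mm [543. 243.] [31. 73.] 0.7
side blue 133 [356.7 184.7] ray [ 0.5028 -0.2437  0.09  ] pc [ 0.5089 -0.2508  0.0817] 
side whi 9 [343. 184.] ray [ 0.5573 -0.2392  0.061 ] pc [ 0.5572 -0.2388  0.0605] 
side whi 4 [340.5 214. ] ray [ 0.4643 -0.1332  0.061 ] pc [ 5.071e-01 -1.798e-01  1.000e-04] 
side red 9 [220.7 253.9] ray [0.5845 0.227  0.058 ] pc [0.5961 0.2209 0.0404] rect mm [0. 0.] [0. 0.] 0.0
side red 289 [225.  266.3] ray [0.5394 0.2446 0.058 ] pc [0.54   0.2442 0.0572] rect mm [539. 244.] [34. 74.] 1.7
```

```bash
cat >> h.py <<'E'
from scipy.spatial.transform import Rotation as Ro
def plan(p,yaw,st=None):
    """rotvec(deg) and shift(cm) in tool axes to TCP p, pointing down, tool y at yaw (deg)"""
    st=st or arm.state(); R=np.array(st["tool_rot"]); a=np.radians(yaw)
    y=np.array([np.cos(a),np.sin(a),0]); z=np.array([0,0,-1.]); T=np.stack([np.cross(y,z),y,z],1)
    print("t",round(st["t"],2),"pos",np.round(st["tool_pos"],4),"yaw_y",np.degrees(np.arctan2(R[1,1],R[0,1])).round(2),"rows:",Ro.from_matrix(R.T@T).as_rotvec(degrees=True).round(2),(R.T@(np.array(p)-st["tool_pos"])*100).round(2))
E
python3 -m handwheel '0 0 0 0 0 -3 100; 0 0 -5 39 -20 -3 100; 0 0 -5 39 -20 -3 100; 0 0 -5 39 -20 -3 100; 0 0 -5 39 -20 -3 100'
python3 -c "
from h import *
plan((.514,-.259,.22),-64.5)"
```

```text
t: 0.72
tool_pos: [0.3862, -0.4009, 0.2611]
tool_rot: [[0.905, 0.426, -0.0], [0.426, -0.905, 0.0], [-0.0, -0.0, -1.0]]
wrist_force: [0.7, -0.9, 0.3]
grip_width: 0.0856
t 0.72 pos [ 0.3862 -0.4009  0.2611] yaw_y -64.81 rows: [-0.02  0.   -0.31] [17.6  -7.4   4.11]
```

```bash
python3 -m handwheel '0 0 0 17.6 -7.4 3 100; 0 0 0 17.6 -7.4 3 100; 0 0 0 17.6 -7.4 3 100; 0 0 0 17.6 -7.4 3 100; 0 0 0 17.6 -7.4 3 100'
python3 - <<'E'
from h import *
plan((.514,-.259,.2),-64.5)
st=arm.state(); w,d=imaging.camera("wrist"); np.savez("w1.npz",w=w,d=d,p=st["tool_pos"],R=st["tool_rot"]); cv2.imwrite("pics/w1.png",w)
E
```

```text
t: 1.35
tool_pos: [0.5129, -0.2602, 0.2309]
tool_rot: [[0.904, 0.427, -0.001], [0.427, -0.904, 0.0], [-0.001, -0.001, -1.0]]
wrist_force: [-0.2, -0.0, 1.0]
grip_width: 0.0854
t 1.35 pos [ 0.5129 -0.2602  0.2309] yaw_y -64.7 rows: [-0.03  0.05 -0.2 ] [ 0.15 -0.06  3.09]
```

View pics/w1.png

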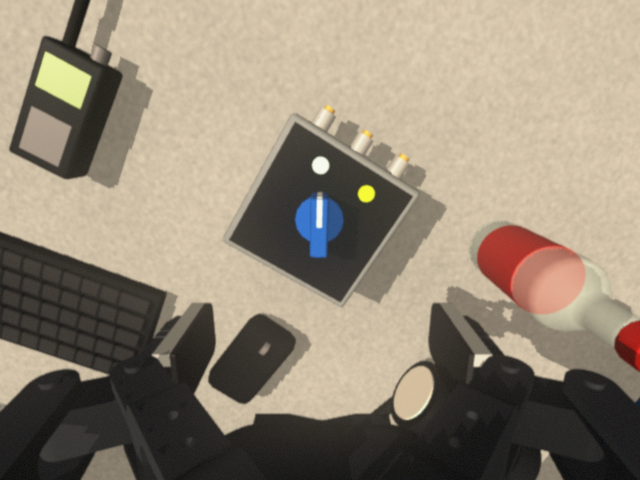

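The wrist view shows the switch from directly above. The knob is at (319,220) with its stripe pointing up at the white dot (320,165), and the yellow dot is at (366,194). The bottle is to the right and the mouse at (252,358). Next I refine the axis and yaw.

Run:
```python
from h import *; from m import *
z=np.load("w1.npz"); st=dict(tool_pos=z["p"],tool_rot=z["R"]); mod=model("wrist",st); pc=cloud(mod,z["d"]); pts={}
for nm,f,box in(("yel",yel,(350,180,385,210)),("whi",whi,(305,150,335,180))):
    a,c,m=max(blobs(z["w"],box,f),key=lambda b:b[0]); pts[nm]=ray(mod,*c,.0605); print(nm,a,c,pts[nm].round(4),np.median(pc[m],0).round(4))
mid=(pts["yel"]+pts["whi"])/2; d=pts["whi"]-pts["yel"]; y=d/np.linalg.norm(d); x=np.array([y[1],-y[0],0])
print("chord",np.linalg.norm(d),"yaw",np.degrees(np.arctan2(x[1],x[0])),"axis",(mid-.0398*x)[:2])
p=pc[190:270,285:350].reshape(-1,3); t=p[(p[:,2]>.092)&(p[:,2]<.102)]
r=cv2.minAreaRect(t[:,:2].astype(np.float32)*1000); print(len(t),r,t.mean(0))
```

```text
yel 257 [365.88326848 193.38910506] [ 0.5475 -0.2852  0.0605] [ 0.5477 -0.2848  0.0621]
whi 234 [320.18803419 164.91025641] [ 0.5524 -0.2393  0.0605] [ 0.5525 -0.2392  0.0621]
chord 0.04617384919552213 yaw -6.15088194418254 axis [ 0.51037732 -0.2579653 ]
1063 ((511.60302734375, -257.5508117675781), (48.29888153076172, 13.925426483154297), 24.803831100463867) [ 0.51217279 -0.25700365  0.09725113]
```

```bash
python3 -m handwheel '0 0 1 0 -0.3 6 100; 0 0 1 0 -0.3 10 100; 0 0 1 0 -0.3 13 100; 0 0 1 0 -0.3 15.5 100; 0 0 1 0 -0.3 15.5 100' && python3 -m handwheel '0 0 0 0 0 0 0; 0 0 0 0 0 0 0; 0 0 0 0 0 0 0; 0 0 0 0 0 0 0; 0 0 0 0 0 0 0'
```

```text
t: 2.02
tool_pos: [0.5096, -0.2587, 0.0749]
tool_rot: [[0.913, 0.408, -0.003], [0.408, -0.913, 0.002], [-0.002, -0.003, -1.0]]
wrist_force: [-0.4, -0.7, 0.1]
grip_width: 0.0856
t: 2.65
tool_pos: [0.5121, -0.2581, 0.0771]
tool_rot: [[0.912, 0.41, 0.001], [0.41, -0.912, -0.0], [0.001, 0.001, -1.0]]
wrist_force: [-1.9, -0.3, 5.4]
grip_width: 0.0128
```

```bash
python3 -m handwheel '0 0 8 0 0 0 0; 0 0 16 0 0 0 0; 0 0 24 0 0 0 0; 0 0 32 0 0 0 0; 0 0 32 0 0 0 0' && python3 -m handwheel '0 0 8 0 0 0 0; 0 0 16 0 0 0 0; 0 0 24 0 0 0 0; 0 0 30 0 0 0 0; 0 0 30 0 0 0 0'; python3 -c "
from h import *
plan((.511,-.2577,.075),-65.7-60); print(arm.state()['moment'])"
```

```text
t: 3.28
tool_pos: [0.512, -0.2581, 0.0771]
tool_rot: [[0.991, -0.137, 0.001], [-0.137, -0.991, -0.001], [0.001, 0.0, -1.0]]
wrist_force: [-1.0, -0.1, 6.1]
grip_width: 0.0128
t: 3.9
tool_pos: [0.512, -0.258, 0.0771]
tool_rot: [[0.792, -0.611, 0.0], [-0.611, -0.792, -0.001], [0.001, 0.001, -1.0]]
wrist_force: [-1.5, 1.2, 6.0]
grip_width: 0.0127
t 3.9 pos [ 0.512  -0.258   0.0771] yaw_y -127.65 rows: [ 0.04 -0.05 -1.95] [-0.1   0.04  0.21]
[0.06853518 0.27646993 1.14669372]
```

The tool has turned about 62° and the reaction moment of 1.15 N m shows the knob is against its stop. I release, lift and check.

```bash
python3 -m handwheel '0 0 -2 0 0 0 0; 0 0 -2 0 0 0 100; 0 0 -2 0 0 0 100; 0 0 -2 0 0 0 100; 0 0 -2 0 0 0 100' && python3 -m handwheel '0 0 0 0 0 -3 100; 0 0 0 0 0 -8 100; 0 0 0 0 0 -14 100; 0 0 0 0 0 -17 100; 0 0 0 0 0 -17 100'
python3 - <<'E'
from h import *; from m import *
st=arm.state(); w,d=imaging.camera("wrist"); mod=model("wrist",st); pc=cloud(mod,d); cv2.imwrite("pics/w2.png",w)
pts={}
k=(pc[...,2]>.092)&(pc[...,2]<.102)&(np.hypot(pc[...,0]-.511,pc[...,1]+.258)<.04)
r=cv2.minAreaRect(pc[k][:,:2].astype(np.float32)*1000); print("knob",r)
b,e=imaging.camera("side"); a,d=imaging.camera("scene"); cv2.imwrite("pics/d2.png",b)
for n,im,dp,box in(("scene",a,d,(380,255,435,285)),("side",b,e,(190,240,250,290))):
    p=cloud(model(n),dp); q=max(blobs(im,box,red),key=lambda t:t[0]); p=p[q[2]]; p=p[p[:,2]>.05]
    print(n,cv2.minAreaRect(p[:,:2].astype(np.float32)*1000),np.median(p[:,2]))
plan((.543,.243,.2),90)
print(arm.state()["q"].round(1))
E
```

```text
t: 4.53
tool_pos: [0.5117, -0.2579, 0.0762]
tool_rot: [[0.811, -0.585, -0.0], [-0.585, -0.811, 0.0], [-0.0, 0.0, -1.0]]
wrist_force: [-0.9, -0.1, 0.7]
grip_width: 0.0833
t: 5.15
tool_pos: [0.5131, -0.2586, 0.2492]
tool_rot: [[0.811, -0.585, 0.005], [-0.585, -0.811, -0.003], [0.006, -0.001, -1.0]]
wrist_force: [-0.2, 0.3, -0.5]
grip_width: 0.0853
knob ((511.1021423339844, -258.5921630859375), (13.487707138061523, 48.5037841796875), 53.981101989746094)
scene ((1010.1317138671875, 164.2123260498047), (72.89207458496094, 987.8197631835938), 80.45386505126953) 0.05789747242698473
side ((539.2821655273438, 244.6739959716797), (34.915462493896484, 74.89806365966797), 3.165018081665039) 0.05791073124663382
t 5.3 pos [ 0.5109 -0.2575  0.245 ] yaw_y -125.79 rows: [1.6000e-01 3.0000e-02 1.4421e+02] [-26.66 -42.48   4.55]
[-27.9  19.   99.4   0.   61.7  97.8]
```

View pics/w2.png

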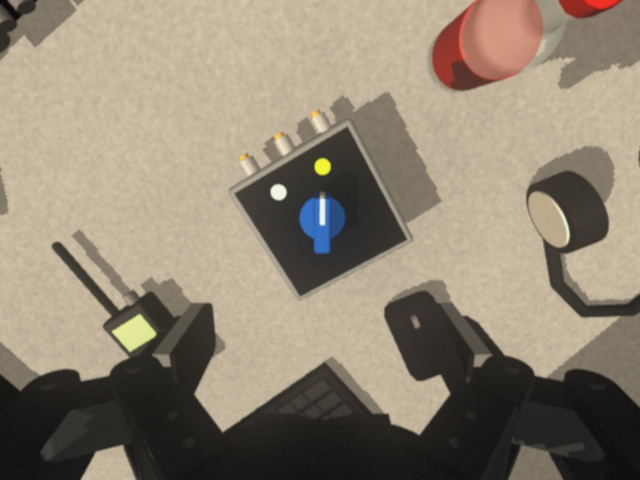

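The wrist view shows the pointer stripe at (322,205) aimed at the yellow dot (322,166). The knob bar is now at −36°, so it turned 60°, and the fingers are clear of it. Next I move to the microphone with fingers shut, turned so the wrist camera side faces away from the stalk.

```bash
python3 -m handwheel '0 0 -10 -6 -10 0 0; 0 0 -20 -11 -18 0 0; 0 0 -30 -15 -25 0 0; 0 0 -40 -18 -30 0 0; 0 0 -50 -18 -30 0 0'; python3 -m handwheel '0 0 -10 0 0 0 0; 0 0 -20 0 0 0 0; 0 0 -30 0 0 0 0; 0 0 -40 0 0 0 0; 0 0 -50 0 0 0 0';  python3 -m handwheel '0 0 -10 0 0 0 0; 0 0 -20 0 0 0 0; 0 0 -30 0 0 0 0; 0 0 -40 0 0 0 0; 0 0 -50 0 0 0 0'; python3 -m handwheel '0 0 -10 0 0 0 0; 0 0 -20 0 0 0 0; 0 0 -30 0 0 0 0; 0 0 -40 0 0 0 0; 0 0 -50 0 0 0 0'; python3 -c "
from h import *
plan((.541,.244,.2),92); print(arm.state()['q'].round(1), imaging.camera_model('wrist')['mount'])"
```

```text
t: 5.92
tool_pos: [0.5369, 0.0554, 0.2445]
tool_rot: [[0.968, 0.251, -0.003], [0.251, -0.968, -0.0], [-0.003, -0.0, -1.0]]
wrist_force: [0.5, 0.1, 0.2]
grip_width: 0.0001
t: 6.55
tool_pos: [0.5369, 0.0535, 0.2443]
tool_rot: [[0.43, 0.903, -0.004], [0.903, -0.43, -0.0], [-0.002, -0.003, -1.0]]
wrist_force: [-0.3, -0.0, -0.1]
grip_width: 0.0
t: 7.18
tool_pos: [0.5369, 0.0534, 0.2443]
tool_rot: [[-0.415, 0.91, -0.004], [0.91, 0.415, -0.0], [0.001, -0.003, -1.0]]
wrist_force: [0.1, -0.2, -0.2]
grip_width: 0.0004
t: 7.8
tool_pos: [0.5369, 0.0534, 0.2443]
tool_rot: [[-0.964, 0.267, -0.004], [0.267, 0.964, -0.0], [0.003, -0.001, -1.0]]
wrist_force: [0.3, -0.4, 0.3]
grip_width: 0.0001
t 7.8 pos [0.5369 0.0534 0.2443] yaw_y 74.54 rows: [ -0.04  -0.21 -17.46] [ 4.67 18.49  4.42]
[  4.4  16.3 103.4   0.   60.5 -70.1] [[ 7.80822385e-04 -9.58518976e-01 -2.85027654e-01  7.40838446e-02]
 [ 9.99999694e-01  7.36984615e-04  2.61056801e-04 -3.38804562e-04]
 [-4.01669014e-05 -2.85027771e-01  9.58519258e-01 -1.42881463e-01]
 [ 0.00000000e+00  0.00000000e+00  0.00000000e+00  1.00000000e+00]]
```

```bash
python3 -m handwheel '0 0 -8 1.5 6 0 0; 0 0 -17 3 12 1 0; 0 0 -17 4.7 18.5 4 0; 0 0 -17 4.7 18.5 6 0; 0 0 -17 4.7 18.5 6 0'
python3 - <<'E'
from h import *; from m import *
plan((.541,.244,.07),92)
st=arm.state(); w,d=imaging.camera("wrist"); mod=model("wrist",st); pc=cloud(mod,d); cv2.imwrite("pics/w3.png",w)
for a,c,m in blobs(w,(0,0,640,480),red):
    if a<300: continue
    p=pc[m&(d>0)]; q=p[p[:,2]>.054]; print(a,c.round(),np.median(p[:,2]),cv2.minAreaRect(q[:,:2].astype(np.float32)*1000) if len(q) else "")
E
```

```text
t: 8.43
tool_pos: [0.5405, 0.2443, 0.1826]
tool_rot: [[-1.0, -0.023, -0.007], [-0.023, 1.0, -0.003], [0.007, -0.003, -1.0]]
wrist_force: [0.0, 0.2, 0.1]
grip_width: 0.0001
t 8.43 pos [0.5405 0.2443 0.1826] yaw_y 91.32 rows: [-0.16 -0.39 -0.68] [-0.12  0.   11.26]
3761 [321. 229.] 0.05808807506119057 ((537.0592651367188, 243.3325958251953), (30.39114761352539, 73.95384979248047), 1.8241692781448364)
```

View pics/w3.png

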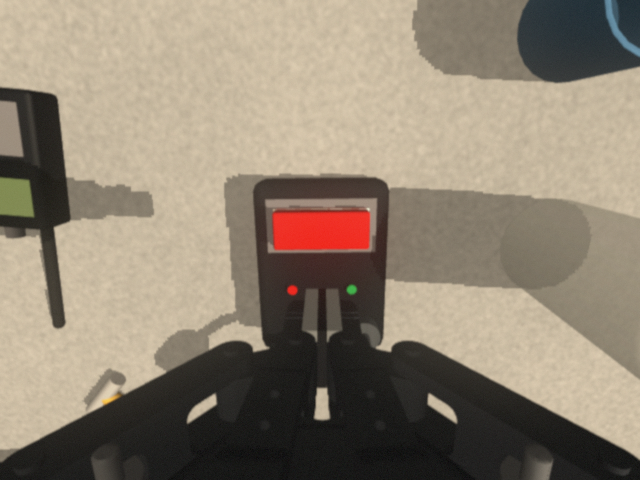

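The bar is at (321,229) on the black base, centred at (0.537, 0.243), and the fingers are shut and clear of the stalk. I descend to just above it.

```bash
python3 -m handwheel '0 0.4 0 0.3 -0.1 5 0; 0 0.4 0 0.3 -0.1 9 0; 0 0.4 0 0.3 -0.1 11.5 0; 0 0.4 0 0.3 -0.1 11.5 0; 0 0.4 0 0.3 -0.1 11.5 0'; python3 -c "
from h import *
plan((.537,.2433,.052),92); print(arm.state()['wrist_force'])"
```

```text
t: 9.1
tool_pos: [0.5411, 0.2429, 0.0728]
tool_rot: [[-1.0, -0.02, -0.005], [-0.02, 1.0, 0.001], [0.005, 0.001, -1.0]]
wrist_force: [-0.5, -1.1, 0.7]
grip_width: 0.0002
t 9.1 pos [0.5411 0.2429 0.0728] yaw_y 91.16 rows: [ 0.04 -0.3  -0.84] [0.4  0.05 2.08]
[-0.48892817 -1.10197355  0.67366297]
```

```bash
python3 -m handwheel '0 0 0 0.3 0 0.3 0; 0 0 0 0.3 0 0.7 0; 0 0 0 0.3 0 0.7 0; 0 0 0 0.3 0 0.7 0'; python3 -m handwheel '0 0 0 0 0 0.2 0; 0 0 0 0 0 0.4 0;0 0 0 0 0 0.4 0'
```

```text
t: 9.6
tool_pos: [0.5371, 0.2432, 0.0645]
tool_rot: [[-1.0, -0.021, -0.007], [-0.021, 1.0, -0.0], [0.007, 0.0, -1.0]]
wrist_force: [0.1, -0.8, -0.1]
grip_width: 0.0005
t: 9.98
tool_pos: [0.5368, 0.2431, 0.0601]
tool_rot: [[-1.0, -0.021, -0.007], [-0.021, 1.0, -0.0], [0.007, -0.0, -1.0]]
wrist_force: [0.5, 0.1, 0.3]
grip_width: 0.0002
```

```bash
python3 -m handwheel '0 0 0 0 0 0.2 0; 0 0 0 0 0 0.4 0;0 0 0 0 0 0.4 0'; python3 -m handwheel '0 0 0 0 0 0.1 0; 0 0 0 0 0 0.2 0;0 0 0 0 0 0.2 0'
```

```text
t: 10.35
tool_pos: [0.5371, 0.2432, 0.0565]
tool_rot: [[-1.0, -0.021, -0.007], [-0.021, 1.0, -0.0], [0.007, 0.0, -1.0]]
wrist_force: [-0.1, -0.2, 3.5]
grip_width: -0.0001
t: 10.72
tool_pos: [0.5371, 0.2432, 0.0545]
tool_rot: [[-1.0, -0.021, -0.007], [-0.021, 1.0, -0.0], [0.007, 0.0, -1.0]]
wrist_force: [0.8, -0.3, 4.3]
grip_width: -0.0002
```

```bash
python3 -m handwheel '0 0 0 0 0 0.1 0; 0 0 0 0 0 0.25 0;0 0 0 0 0 0.25 0; 0 0 0 0 0 0.25 0; 0 0 0 0 0 0.25 0';python3 -m handwheel '0 0 0 0 0 0 0; 0 0 0 0 0 0 0;0 0 0 0 0 0 0; 0 0 0 0 0 0 0; 0 0 0 0 0 0 0'
python3 - <<'E'
from h import *; from m import *
F=[]
for n in("scene","side","scene","side"):
    a,d=imaging.camera(n); st=arm.state(); F.append(st["wrist_force"][2]); p=cloud(model(n),d)
    box=(380,255,435,285) if n=="scene" else (190,240,250,290)
    for ar,c,m in blobs(a,box,red):
        if ar<60: continue
        q=p[m]; print(n,ar,"z pct",np.percentile(q[:,2],[25,50,75]).round(4))
    x=(375,230,455,320) if n=="scene" else (170,220,270,300)
    cv2.imwrite(f"pics/e_{n}.png",cv2.resize(a[x[1]:x[3],x[0]:x[2]],None,fx=6,fy=6,interpolation=cv2.INTER_CUBIC))
    # knob top yaw
    k=(p[...,2]>.09)&(p[...,2]<.104)&(np.hypot(p[...,0]-.511,p[...,1]+.258)<.035); k=p[k]
    if len(k)>20: print("knob",len(k),cv2.minAreaRect(k[:,:2].astype(np.float32)*1000))
print(F,st["tool_pos"],st["t"])
E
```

```text
t: 11.35
tool_pos: [0.537, 0.2432, 0.052]
tool_rot: [[-1.0, -0.021, -0.007], [-0.021, 1.0, -0.0], [0.007, 0.0, -1.0]]
wrist_force: [-1.5, -0.8, 6.5]
grip_width: 0.0
t: 11.98
tool_pos: [0.5371, 0.2432, 0.052]
tool_rot: [[-1.0, -0.021, -0.007], [-0.021, 1.0, -0.0], [0.007, 0.0, -1.0]]
wrist_force: [-0.9, 0.2, 5.7]
grip_width: -0.0003
scene 188 z pct [0.0499 0.0516 0.0531]
knob 76 ((514.9633178710938, -258.5859375), (17.73362922668457, 49.798038482666016), 56.0709114074707)
side 189 z pct [0.0497 0.0518 0.0538]
scene 188 z pct [0.0495 0.0515 0.0529]
knob 79 ((515.5851440429688, -258.3914794921875), (17.044559478759766, 48.78275680541992), 59.99858856201172)
side 191 z pct [0.0501 0.0519 0.0532]
[np.float64(7.130958004801064), np.float64(6.0148396337888554), np.float64(6.953925934554325), np.float64(5.949453080473403)] [0.53703362 0.24321218 0.05201829] 12.175
```

View pics/e_side.png

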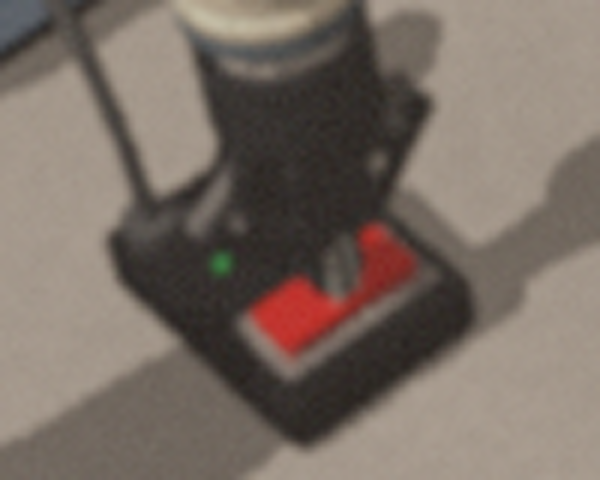

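The crop shows the fingertips at (340,270) on the middle of the red bar, which is pressed in, and the stalk at left is untouched. The bar top reads about 52 mm and the push about 6 N, both matching halfway, so I hand in.

```bash
python3 -c "
from h import *
arm.finish_job()"
```

```text
the job is handed in; nothing more can be done
```

I turned the antenna knob from the white dot to the yellow dot, let go of it, then pressed the black microphone's talk bar halfway. I handed the job in while still holding it there, at about 12 s. No verdict was reported.

- **Knob:** the close wrist view after release showed the bar turned 60° (from +24° to −36°), with the stripe pointing at the yellow dot. The final, coarser scene view agreed, at −30° to −34°.
- **Talk bar:** the fingertip was at 52.0 mm, and both cameras put the bar top at about 52 mm (51.5–51.9). The upward force on the wrist read 5.7–7.1 N, where about 6 N is expected at halfway. The deepest tip position read was 52.0 mm, so the bar stayed far from the bottom.
- **Other objects:** I did not measure where the loose objects ended up. The wrist forces showed no unexpected contact on the way.
- **Disagreement:** the scene and wrist cameras differed by 3–6 mm on the bar's position, and by a similar amount on the yellow dot. I used the close wrist view for both. One scene measurement of the bar's outline was spoiled by bad depth readings, and I ignored it.

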